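# Scrape the chips from under the stud off the springy panel

### The arm

A 6-joint arm with a two-finger parallel gripper is mounted at the origin on the work surface. World frame = base frame: x ahead of the robot, y to its left, z up, the work surface at z = 0. Lengths are in m, angles in rad, forces in N, time in s.
With the tool pointing down it reaches from about 0.35 to 0.8 m from the base axis. Payload 7.3 kg.
Tool frame: the origin (TCP) lies between the finger pads; the fingertips stand 25 mm ahead of it and the grasp point (between the pads) lies 6 mm ahead of it (r.tip_extent is the distance from the TCP to the fingertips, in m); z points along the fingers, y is the direction in which the jaws open and shut (so a half turn about z gives the same grasp; the last joint's range is limited). The gripper opens to 85 mm and grips with 20 to 120 N. Pads are 22 mm wide; open, the fingers measure 114 mm over their backs; the gripper's body (76 mm by 85 mm) begins 54 mm behind the grasp point. The pads swing forward as they close: fully open they stand 13 mm farther back than shut.
Start: joints at [1.165, 0.342, 1.524, -0, 1.275, -0.146], TCP at [0.135, 0.507, 0.256] pointing down, gripper open.
Joint ranges: [-2.53, 2.53], [-0.77, 2.02], [0.04, 2.7], [-1, 4.14], [0.28, 2.66], [-3.11, 3.11]. Speed limits (rad/s): [2.57, 2.57, 3.14, 3.14, 3.14, 3.14].

### API

Orientations are given as a unit quaternion [x, y, z, w].
In Python, from workcell import r, command_gripper, optics gives the robot as it stands. The module is installed in compiled form; this text tells all that it offers. Calls block until the motion is done:
- r.reach(position, orientation): joint-space move of the TCP to a pose.
- r.move_straight(position, orientation=None, speed=0.15, max_force=None): straight line of the TCP; orientation=None keeps the orientation; speed is the mean speed in m/s. With max_force (N) it stops when the force on the tool has changed by that much, and returns True; else False.
- r.movej(angles): joint-space move.
- command_gripper(opening, force=None): finger opening in m; force is the grip in N (None keeps the last); returns when the fingers have stopped.
- r.hold(seconds).
- r.solve_ik(position, orientation): joint angles nearest the present ones, or None.
- r.read_state(): the state.
- optics.get_image(name): name is "scene" or "top" or "wrist"; returns (picture, depth): 400x640x3 uint8, red, green, blue; 400x640 float32, m along the optical axis (not along the pixel's ray), 0 where there is no reading.
- optics.camera_model(name): a dict with "K" (3x3 intrinsics, pixels), "R" (3x3) and "t" (3): a world point X has camera coordinates R X + t; the wrist camera has in their place "tool_from_camera" (4x4, takes a point from camera to tool coordinates, whose origin is the TCP and whose axes are the flange's). Camera axes: x right, y down, z forward; pixel columns grow to the right and rows downward; lengths in m; the calibration is good to about 2 mm. The wrist camera is an equidistant fisheye: a pixel r from the principal point sees the ray r / f radians off the axis. A picture is of the moment at which its call begins: read the wrist's pose just before it. camera_model takes no time and is no camera call.
A pose or a line that the arm cannot do raises r.PlanningError and nothing moves.
- r.finish_job(): hands the job in, once; it reports no verdict.
The state is a dict: "time_s": time; "joint_positions": joint angles; "dq": joint speeds; "tau": joint torques, N m; "eef_pos": TCP position; "eef_rot": TCP orientation; "contact_force": force on the tool from outside, world axes, zero at the start; "torque": the same for the moment, N m; "grip_width": finger opening in m.
Only numpy, scipy, OpenCV 4.12 (cv2) and the standard library are available. Lean on these libraries where they do the work, as an engineer would, in place of code of your own. Each camera call takes 0.05 s, during which the arm holds its last target.

### The job

Take the pull scraper by its handle, reach with its steel lip under the timber beam and behind all four wood chips, and set it down on the plywood panel; then draw it straight towards the tray, pressing down lightly but steadily (about 10 newtons) right up to the panel's near edge although the panel gives way, so that every chip drops into the tray. Touch the chips with the scraper only, do not press hard (never 20 newtons), do not push against the beam, and do not disturb the bottle, the tub or the tape measure. Finish by standing the scraper upright on the bench top at the left or right side of the panel, clear of it and of the tray.

Things in the scene. Friction and masses are not known exactly. Their poses are not given: they have to be found in the camera images.
- stand: Fixed timber stand under the panel; its place, yaw and height vary. Origin under the middle of the panel, 0 to 12 mm above the bench (its feet reach down); its x axis points away from the tray along the wiping direction, y along the beam. Two posts 38 x 24 x 126 mm carry the beam; their centres are at x = +49, y = +/-134 mm, inner faces at y = +/-122 mm.
- panel: Plywood panel 230 (x) x 240 (y) x 15 mm on the stand, level, top face 60 mm above the stand's origin. In the stand's frame it reaches from x = -115 (near edge, over the tray) to +115 mm (far edge). Origin: middle of its far edge, on the underside; the panel lies on the -x side of it. It hinges about this far edge, where it is screwed down.
- panel_edge (a point): Middle of the panel's near edge, on the top face. The panel rests here on a soft pad: it hardly gives near the far edge, but more and more towards this near edge, where a light hand sinks it by about a centimetre (at most 14 mm; how much varies). So the pressing hand must follow it down. Let go, it springs back level.
- beam: Fixed timber beam 38 (x) x 292 (y) x 38 mm across the panel; origin at the centre of its underside, 66 mm above the panel's top face. In the stand's frame it covers x = +30 to +68 mm, z = 126 to 164 mm.
- tray: Open grey tray 130 (x) x 240 (y) x 30 mm, walls and floor 4 mm, fixed to the stand below the panel's near edge; origin under its centre, at x = -166, z = 0 mm in the stand's frame. It reaches 14 mm in under the panel.
- scraper: Loose pull scraper, 0.13 to 0.2 kg, standing on the bench. Origin at the centre of its underside; z up; -x is its open front, the way it is pulled. A box open in front and below: top plate 60 (x) x 150 (y) mm, 26 to 34 mm above the underside; 8 mm cheeks at both ends from x = -30 mm back to the steel lip, 134 mm between them. Chips are gathered under the plate, in front of the lip.
- scraper_grip (a point): On the middle line of the handle: x = -37, z = +75 mm in the scraper's frame. The handle, 26 (y) x 22 mm, rises from the plate at x = -18 mm, leans 25 degrees back to -x and ends 75 mm along it; this point is at 45 mm. Grip it along y, fingers leaning with it. With the underside 20 mm above the panel it clears the beam while the lip's inner face is at most 60 mm along the stand's x.
- scraper_lip (a point): Lower edge of the steel lip's inner face, at its middle: x = +22, z = 0 mm in the scraper's frame. The lip is 8 mm thick (x = +22 to +30 mm), 150 mm wide and closes the scraper's back down to the underside.
- chip1: Loose wood chip 38 x 26 x 14 mm, about 11 g, lying flat on the panel, at or partly under the beam's near side; origin at the centre of its underside. All chips lie within x = -83 to +52 mm and y = -63 to +63 mm in the stand's frame.
- chip2: Loose wood chip 34 x 28 x 12 mm, about 11 g, lying flat on the panel, at or partly under the beam's near side; origin at the centre of its underside. All chips lie within x = -83 to +52 mm and y = -63 to +63 mm in the stand's frame.
- chip3: Loose wood chip 36 x 24 x 14 mm, about 11 g, lying flat on the panel, nearer the tray; origin at the centre of its underside. All chips lie within x = -83 to +52 mm and y = -63 to +63 mm in the stand's frame.
- chip4: Loose wood chip 30 x 28 x 13 mm, about 11 g, lying flat on the panel, nearer the tray; origin at the centre of its underside. All chips lie within x = -83 to +52 mm and y = -63 to +63 mm in the stand's frame.
- glue_bottle: Bystander: yellow glue bottle, 60 mm diameter, 170 mm tall, on the bench on the other side of the panel from the scraper (left and right vary). Origin at the centre of its base. Leave it alone.
- tub: Bystander: open red tub, 130 mm diameter, 140 mm tall; origin at the centre of its base. Leave it alone.
- tape_measure: Bystander: black tape measure 65 x 38 x 62 mm; origin at the centre of its base. Leave it alone.
Not all that is in view belongs to the job. Leave any blue look-alike of the chip1 alone.

How it is judged:
On the way, in this order (a step that is already met when the one before it is completed fails the run):
1. the scraper stands on the panel with its lip behind all four chips, pressed down with more than 6 N (contact force between scraper and panel above 6 N and x of scraper_lip in the frame of stand above 0.02 m and x of each of chip1, chip2, chip3, chip4 in the frame of scraper below 0.022 m), for 0.2 s.
2. still pressed down with more than 6 N while the lip's inner face passes the middle of the panel (x = 0 to -60 mm in the stand's frame) (contact force between scraper and panel above 6 N and x of scraper_lip in the frame of stand between -0.06 and 0 m), for 0.2 s.
3. still pressed down with more than 6 N while the lip's inner face is within 25 mm of the panel's near edge (contact force between scraper and panel above 6 N and x of scraper_lip in the frame of stand between -0.116 and -0.09 m), for 0.15 s.
At the end, for the whole second after the job is handed in: All four chips lie at rest in the tray (origins within its walls, less than 40 mm above its underside), and the scraper stands released on the bench top, upright within 0.08 rad, at rest, its origin more than 200 mm to the left or right of the stand's middle line (x of chip1 in the frame of tray between -0.067 and 0.067 m and y of chip1 in the frame of tray between -0.122 and 0.122 m and z of each of chip1, chip2, chip3, chip4 in the frame of tray below 0.04 m and linear speed of each of chip1, chip2, chip3, chip4, scraper below 0.02 m/s and x of chip2 in the frame of tray between -0.067 and 0.067 m and y of chip2 in the frame of tray between -0.122 and 0.122 m and x of chip3 in the frame of tray between -0.067 and 0.067 m and y of chip3 in the frame of tray between -0.122 and 0.122 m and x of chip4 in the frame of tray between -0.067 and 0.067 m and y of chip4 in the frame of tray between -0.122 and 0.122 m and height (world z) of scraper below 0.006 m and angle between scraper's own z axis and vertical below 0.08 rad and (y of scraper in the frame of stand above 0.2 m or y of scraper in the frame of stand below -0.2 m)); the robot touches nothing.
It fails at once if the scraper pressed on the panel with more than 20 N (contact force between scraper and panel above 20 N).
It fails at once if a chip touched by the robot itself (more than 0.5 N) (contact force between any of the fingers, the arm and chip1 above 0.5 N or contact force between any of the fingers, the arm and chip2 above 0.5 N or contact force between any of the fingers, the arm and chip3 above 0.5 N or contact force between any of the fingers, the arm and chip4 above 0.5 N).
It fails at once if the beam pushed with more than 8 N (contact force between any of the fingers, the arm, scraper and beam above 8 N).
It fails at once if a bystander moved by more than 20 mm (distance of any of glue_bottle, tub, tape_measure from where it was at the start of the episode above 0.02 m).
It also fails if it takes over 72 s, if anything falls off the work surface, if the arm or the gripper's body presses on something with over 40 N, if the wrist force passes 120 N, or if a joint passes its speed limit or range.

## Working session

There is one attempt and no reset: what is moved stays moved. The work goes in short steps, each a Python script; the robot and the scene stay as the last script left them, time stands still between calls to the robot, and variables do not carry over. Pictures are saved under pics/ and viewed, and the job is handed in when it is done.

```bash
mkdir -p pics
python3 - <<'E'
from workcell import r, command_gripper, optics
import cv2, numpy as np
s=r.read_state(); print({k:np.round(v,3) for k,v in s.items()})
for n in ["scene","top","wrist"]:
    im,d=optics.get_image(n); cv2.imwrite(f"pics/{n}0.png",im[:,:,::-1]); np.savez(f"{n}0.npz",im=im,d=d)
    m=optics.camera_model(n); print(n,{k:np.round(v,4).tolist() if not isinstance(v,str) else v for k,v in m.items()}, (d>0).mean())
print(r.tip_extent)
E
```

```text
{'time_s': np.float64(0.0), 'joint_positions': array([ 1.165,  0.343,  1.525,  0.   ,  1.275, -0.146]), 'dq': array([ 0.001,  0.001,  0.001, -0.001,  0.001,  0.002]), 'tau': array([ 1.0000e-03, -4.3368e+01, -2.4601e+01, -0.0000e+00,  8.0000e-03,
        0.0000e+00]), 'eef_pos': array([0.135, 0.507, 0.256]), 'eef_rot': array([ 0.13 ,  0.992, -0.001, -0.   ]), 'contact_force': array([-0.567,  0.673,  0.855]), 'torque': array([0.018, 0.022, 0.02 ]), 'grip_width': np.float64(0.086)}
scene {'K': [[472.4585, 0.0, 318.1225], [0.0, 472.4585, 198.3507], [0.0, 0.0, 1.0]], 'R': [[-0.8857, 0.4643, 0.0036], [0.2793, 0.539, -0.7947], [-0.3709, -0.7028, -0.607]], 't': [0.5819, -0.0832, 1.4357]} 0.99583203125
top {'K': [[502.5914, 0.0, 316.8779], [0.0, 502.5914, 195.9865], [0.0, 0.0, 1.0]], 'R': [[0.0144, -0.9996, -0.026], [-0.9894, -0.0105, -0.1445], [0.1442, 0.0278, -0.9892]], 't': [0.0184, 0.65, 1.1085]} 0.99597265625
wrist {'K': [[309.7069, 0.0, 323.2054], [0.0, 309.7069, 201.4663], [0.0, 0.0, 1.0]], 'tool_from_camera': [[-0.0008, -0.9579, -0.287, 0.0733], [1.0, -0.0009, -0.0001, 0.0009], [-0.0002, -0.287, 0.9579, -0.1167], [0.0, 0.0, 0.0, 1.0]]} 0.99402734375
0.025
```

View pics/scene0.png

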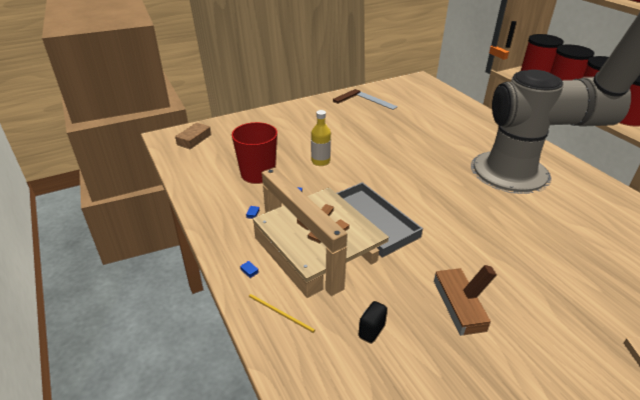

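View pics/top0.png

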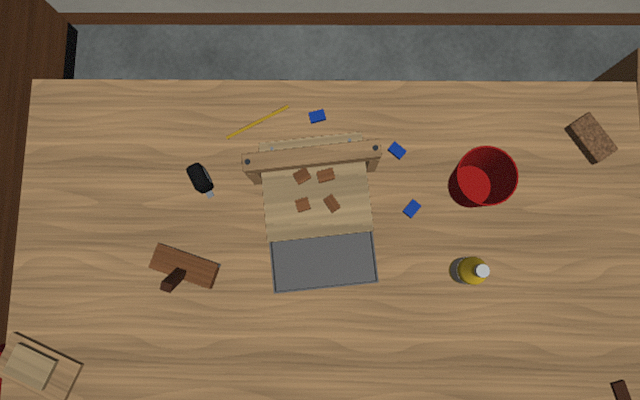

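View pics/wrist0.png

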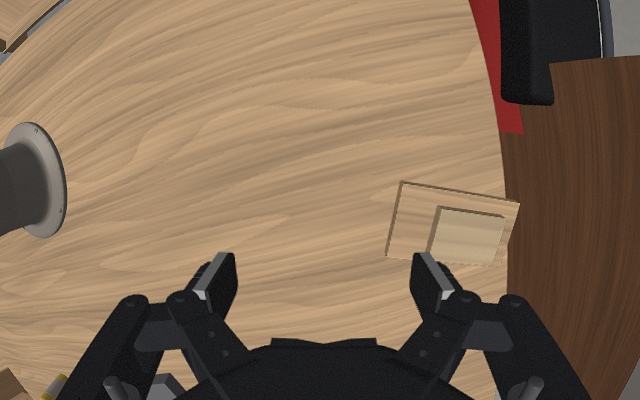

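Scene and top view: the stand sits around (320,200) in the top image, with the tray (270-377, 235-292) towards the robot. Beam at row ~158, four brown chips at (302,176), (326,175), (303,205), (332,203). The scraper is at (185,268) on the +y side, with bottle (473,270) and tub (485,177) on -y. The blue pieces are look-alikes.

```bash
cat > h.py <<'E'
import numpy as np, cv2
def cloud(d,m):
    K,R,t=[np.array(m[k]) for k in("K","R","t")]
    v,u=np.mgrid[:d.shape[0],:d.shape[1]]
    c=np.stack([(u-K[0,2])/K[0,0]*d,(v-K[1,2])/K[1,1]*d,d],-1)
    return (c-t)@R   # R^T (c-t)
def ray(m,uv,z):
    K,R,t=[np.array(m[k]) for k in("K","R","t")]
    o=-R.T@t; dr=R.T@np.linalg.inv(K)@np.array([uv[0],uv[1],1.])
    return o+dr*(z-o[2])/dr[2]
E
python3 - <<'E'
from workcell import optics
from h import *
f=np.load("top0.npz"); im=f['im'];d=f['d'];m=optics.camera_model("top")
P=cloud(d,m); np.save("P.npy",P)
for n,(u,v) in dict(bench=(400,320),panel=(320,220),panel2=(280,195),beam=(310,160),beamR=(365,152),trayfl=(320,265),scr_plate=(200,265),scr_plate2=(160,255),handle=(175,276),c1=(302,176),c2=(326,175),c3=(303,205),c4=(332,203)).items():
    print(n,P[v,u].round(4),np.median(P[v-1:v+2,u-1:u+2].reshape(-1,3),0).round(4),im[v,u])
hsv=cv2.cvtColor(im,cv2.COLOR_RGB2HSV)
tr=((hsv[...,1]<60)&(P[...,0]>0.3)&(P[...,0]<0.6)&(abs(P[...,1])<0.25)&(P[...,2]<.06)).astype(np.uint8)
n,l,st,c=cv2.connectedComponentsWithStats(tr);i=1+st[1:,4].argmax();print(st[i],c[i])
cn=cv2.findContours((l==i).astype(np.uint8),0,1)[0][0]; print(cv2.minAreaRect(cn),cv2.boxPoints(cv2.minAreaRect(cn)))
big=cv2.resize(im[100:310,130:410],None,fx=2.8,fy=2.8,interpolation=cv2.INTER_CUBIC)
cv2.imwrite("pics/topcrop.png",big[:,:,::-1])
E
```

```text
bench [ 0.37   -0.1678 -0.0004] [ 0.3701 -0.1678 -0.0012] [145 119  88]
panel [0.5927 0.0182 0.0646] [0.5928 0.0182 0.0628] [167 147 112]
panel2 [0.6485 0.1098 0.0648] [0.6488 0.1098 0.0632] [148 131 101]
beam [0.7072 0.0385 0.1699] [0.7072 0.0385 0.1695] [155 127  95]
beamR [ 0.7258 -0.0757  0.1672] [ 0.7258 -0.0757  0.1676] [144 118  87]
trayfl [0.4928 0.018  0.0089] [0.4928 0.018  0.0089] [105 105 104]
scr_plate [0.4887 0.2927 0.0347] [0.4887 0.2927 0.034 ] [115  80  50]
scr_plate2 [0.5102 0.3866 0.0348] [0.5102 0.3866 0.0348] [112  77  50]
handle [0.4636 0.3375 0.0725] [0.4636 0.3374 0.0744] [46 30 23]
c1 [0.6908 0.06   0.0755] [0.6908 0.06   0.0763] [109  75  51]
c2 [0.6937 0.0058 0.0751] [0.693  0.0058 0.0776] [119  84  58]
c3 [0.6246 0.0564 0.0773] [0.6246 0.0564 0.0775] [121  83  52]
c4 [ 0.6299 -0.0083  0.0766] [ 0.6298 -0.0083  0.0786] [119  80  51]
[ 269  231  110   63 5411] [323.08926261 262.06930327]
((322.95733642578125, 262.1158752441406), (52.123687744140625, 105.6829833984375), 83.6598129272461) [[267.56097 242.0488 ]
 [372.5976  230.37808]
 [378.3537  282.18295]
 [273.31708 293.85367]]
```

View pics/topcrop.png

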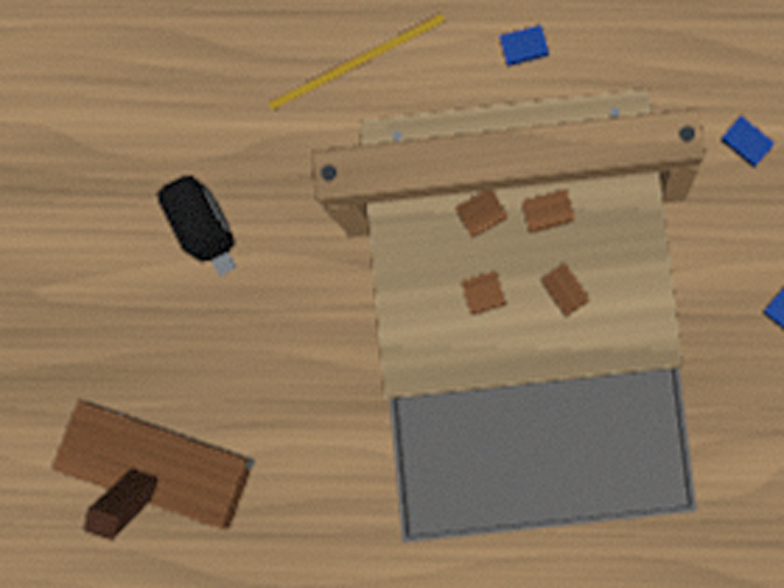

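Run:
```python
from workcell import optics
from h import *
P=np.load("P.npy"); f=np.load("top0.npz"); im=f['im'];m=optics.camera_model("top")
X,Y,Z=P[...,0],P[...,1],P[...,2]
def rect(mask,z,name):
    mask=cv2.morphologyEx(mask.astype(np.uint8),cv2.MORPH_OPEN,np.ones((3,3),np.uint8))
    n,l,st,c=cv2.connectedComponentsWithStats(mask,connectivity=4);i=1+st[1:,4].argmax();M=l==i
    q=P[M][:,:2].astype(np.float32)
    rc=cv2.minAreaRect(q);b=cv2.boxPoints(rc)
    print(name,"n",M.sum(),"zmed",np.median(P[M][:,2]).round(4),"c",np.round(rc[0],4),"size",np.round(rc[1],4),"ang",round(rc[2],2));print(b.round(4).tolist())
    return M
reg=(abs(Y)<.25)&(X>.3)&(X<.9)
rect(reg&(abs(Z-.168)<.012),.168,"beam")
rect(reg&(abs(Z-.063)<.007)&(X<.70),.063,"panel")
# rim
hsv=cv2.cvtColor(im,cv2.COLOR_RGB2HSV)
tr=((hsv[...,1]<60)&reg&(Z<.05)&(X<.6))
n,l,st,c=cv2.connectedComponentsWithStats(tr.astype(np.uint8));i=1+st[1:,4].argmax()
print("tray floor z",np.median(Z[250:280,290:360]))
M=rect((X>.4)&(X<.6)&(Y>.25)&(Y<.45)&(abs(Z-.034)<.006),.034,"plate")
H=(X>.35)&(X<.6)&(Y>.25)&(Y<.45)&(Z>.045); q=P[H]; print("handle",q.shape,q.mean(0).round(4),q[:,2].max(), q[q[:,2]>q[:,2].max()-.008].mean(0).round(4))
print("bench",np.median(Z[300:340,300:420]),np.median(Z[290:330,180:260]))
```

```text
beam n 2565 zmed 0.1678 c [0.7203 0.0378] size [0.0396 0.2912] ang 6.98
[[0.6830000281333923, 0.17990000545978546], [0.7184000015258789, -0.10909999907016754], [0.7576000094413757, -0.10429999977350235], [0.7222999930381775, 0.18469999730587006]]
panel n 6029 zmed 0.064 c [0.6357 0.0288] size [0.1576 0.2421] ang 6.83
[[0.5430999994277954, 0.1395999938249588], [0.5719000101089478, -0.10080000013113022], [0.7282999753952026, -0.0820000022649765], [0.6995000243186951, 0.1582999974489212]]
tray floor z 0.007941721499413806
plate n 1564 zmed 0.0344 c [0.4885 0.3335] size [0.1504 0.06  ] ang 71.86
[[0.436599999666214, 0.27140000462532043], [0.4936000108718872, 0.25270000100135803], [0.5404000282287598, 0.39559999108314514], [0.48339998722076416, 0.41429999470710754]]
handle (344, 3) [0.455  0.3416 0.0835] 0.10976804823971119 [0.4463 0.3473 0.1044]
bench 5.998579784625517e-05 0.0004154921852577122
```

```bash
cat >> h.py <<'E'
YS=np.deg2rad(6.9)
xs=np.array([np.cos(YS),np.sin(YS),0]); ys=np.array([-np.sin(YS),np.cos(YS),0]); zs=np.array([0,0,1.])
S0=np.array([0.7203,0.0378,0.0])-0.049*xs; S0[2]=0.0038
def tostand(p): q=np.asarray(p)-S0; return np.array([q@xs,q@ys,q[2]])
from scipy.spatial.transform import Rotation as Ro
L=np.deg2rad(25)
def tool(yaw,flip=1):
    "tool quaternion and matrix for scraper yaw"
    x=np.array([np.cos(yaw),np.sin(yaw),0]); y=flip*np.array([-np.sin(yaw),np.cos(yaw),0])
    z=np.sin(L)*x-np.cos(L)*zs
    M=np.column_stack([np.cross(y,z),y,z]); return Ro.from_matrix(M).as_quat(),M
def tcp_for(o,yaw,back=0.0):
    "TCP for scraper origin o"
    x=np.array([np.cos(yaw),np.sin(yaw),0]); z=tool(yaw)[1][:,2]
    return np.asarray(o)-0.037*x+0.075*zs-(0.006+back)*z
def so(lipx,h,yoff=0.):
    "scraper origin for lip stand-x and underside h over panel top"
    return S0+(lipx-0.022)*xs+yoff*ys+(0.060+h)*zs
E
python3 - <<'E'
from workcell import optics,r
from h import *
P=np.load("P.npy"); f=np.load("top0.npz"); im=f['im'];m=optics.camera_model("top")
hsv=cv2.cvtColor(im,cv2.COLOR_RGB2HSV)
q=np.stack([(P-S0)@a for a in(xs,ys,zs)],-1)
M=((hsv[...,0]<16)&(hsv[...,1]>120)&(abs(q[...,0])<.1)&(abs(q[...,1])<.11)&(q[...,2]<.1)&(q[...,2]>.05)).astype(np.uint8)
n,l,st,c=cv2.connectedComponentsWithStats(M)
for i in range(1,n):
    if st[i,4]<30: continue
    cn=cv2.findContours((l==i).astype(np.uint8),0,1)[0][0]; b=cv2.boxPoints(cv2.minAreaRect(cn))
    w=np.array([tostand(ray(m,p,S0[2]+.073)) for p in b]); e=np.linalg.norm(np.diff(w,axis=0),axis=1)
    print(st[i,4],c[i].round(1),"ctr",w.mean(0).round(4),"edges",e.round(3),"xmax",w[:,0].max().round(4),"y",w[:,1].min().round(4),w[:,1].max().round(4))
print("scraper centre stand",tostand([0.4885,0.3335,0]))
ysc=np.arctan2(-.0187,.057)
for fl in(1,-1):
  for nm,o,yaw in [("scr",np.array([.4885,.3335,0]),ysc),("scrup",np.array([.4885,.3335,.2]),ysc),("far",so(.057,.02),YS),("mid",so(-.03,0),YS),("near",so(-.115,-.012),YS),("nearhi",so(-.11,.12),YS),("nr",so(-.14,.02),YS)]:
    t=tcp_for(o,yaw); s=r.solve_ik(t,tool(yaw,fl)[0]); print(fl,nm,t.round(3),None if s is None else np.round(s,2))
E
```

```text
174 [301.6 175.4] ctr [0.0239 0.0265 0.073 ] edges [0.032 0.028 0.032] xmax 0.0432 y 0.0063 0.0467
185 [325.4 175. ] ctr [ 0.0186 -0.0274  0.073 ] edges [0.036 0.026 0.036] xmax 0.034 y -0.047 -0.0078
160 [331.6 203. ] ctr [-0.0461 -0.0338  0.073 ] edges [0.023 0.035 0.023] xmax -0.0252 y -0.052 -0.0157
154 [302.3 204.2] ctr [-0.0417  0.0312  0.073 ] edges [0.028 0.027 0.028] xmax -0.0254 y 0.0144 0.0479
scraper centre stand [-0.14559669  0.32140607 -0.0038    ]
1 scr [0.451 0.346 0.08 ] [ 0.7   0.57  1.8  -0.66  0.63 -0.04]
1 scrup [0.451 0.346 0.28 ] [ 0.7   0.32  1.57 -0.43  1.06 -0.38]
1 far [0.667 0.031 0.164] [-0.11  0.5   1.63  0.17  0.59 -1.92]
1 mid [0.581 0.021 0.144] [-0.15  0.4   1.88  0.27  0.45 -2.06]
1 near [0.496 0.011 0.132] [-0.22  0.3   2.11  0.42  0.35 -2.28]
1 nearhi [0.501 0.011 0.264] [-0.21  0.09  1.91  0.21  0.73 -2.03]
1 nr [0.472 0.008 0.164] [-0.24  0.19  2.13  0.37  0.43 -2.23]
-1 scr [0.451 0.346 0.08 ] [ 0.7   0.57  1.8  -0.66  0.63  3.1 ]
-1 scrup [0.451 0.346 0.28 ] [ 0.7   0.32  1.57 -0.43  1.06  2.77]
-1 far [0.667 0.031 0.164] [-0.11  0.5   1.63  0.17  0.59  1.22]
-1 mid [0.581 0.021 0.144] [-0.15  0.4   1.88  0.27  0.45  1.08]
-1 near [0.496 0.011 0.132] [-0.22  0.3   2.11  0.42  0.35  0.86]
-1 nearhi [0.501 0.011 0.264] [-0.21  0.09  1.91  0.21  0.73  1.11]
-1 nr [0.472 0.008 0.164] [-0.24  0.19  2.13  0.37  0.43  0.91]
```

Chip footprints match the given sizes; their rearmost corner is at x = +43 mm and |y| ≤ 52 mm. IK works throughout with flip=+1. Next is the grasp.

Run:
```python
from workcell import r,command_gripper,optics
from h import *
o=np.array([.4885,.3335,0.0]); yaw=np.arctan2(-.0187,.057); q=tool(yaw)[0]
r.reach(tcp_for(o,yaw,.11),q)
r.move_straight(tcp_for(o,yaw,.045),q,speed=.15)
im,d=optics.get_image("wrist"); cv2.imwrite("pics/w1.png",im[:,:,::-1])
im,d=optics.get_image("scene"); cv2.imwrite("pics/s1.png",im[150:380,330:640,::-1])
print(r.read_state()['time_s'],r.read_state()['contact_force'])
```

```text
2.05 [0.1291343  0.36602489 0.32383466]
```

View pics/w1.png

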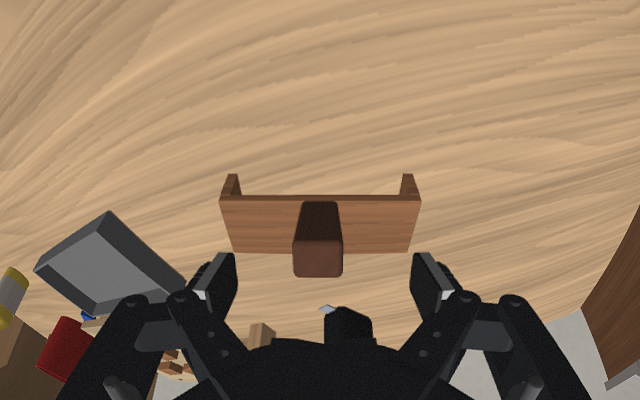

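View pics/s1.png

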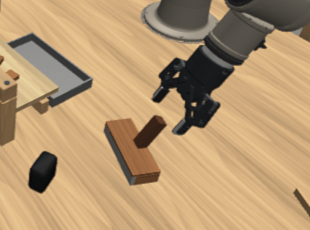

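The wrist view shows the handle (x≈318) centred between the jaws (235/413) and the plate square to them. I'll close in and grip.

Run:
```python
from workcell import r,command_gripper,optics
from h import *
o=np.array([.4885,.3335,0.0]); yaw=np.arctan2(-.0187,.057); q=tool(yaw)[0]
print(r.move_straight(tcp_for(o,yaw,0),q,speed=.1,max_force=8))
s=r.read_state();print(s['eef_pos'],tcp_for(o,yaw,0),s['contact_force'])
command_gripper(.02,80)
s=r.read_state();print("width",s['grip_width'],s['contact_force'],s['torque'])
p=tcp_for(o,yaw,0)
r.move_straight(p+[0,0,.10],q,speed=.1); r.hold(.3)
F=[];
for i in range(10): r.hold(.02); F.append(np.r_[r.read_state()['contact_force'],r.read_state()['torque']])
print("air",np.mean(F,0).round(3),np.std(F,0).round(3),r.read_state()['time_s'])
for n in("top","scene"):
    im,d=optics.get_image(n); np.savez(n+"2.npz",im=im,d=d); cv2.imwrite(f"pics/{n}2.png",im[:,:,::-1])
im,d=optics.get_image("wrist"); cv2.imwrite("pics/w2.png",im[:,:,::-1])
```

```text
False
[0.45101505 0.34584051 0.08052264] [0.45093424 0.34582421 0.08043785] [-0.35193209  0.81980434  0.18655391]
width 0.025138922995488686 [-3.3953643   0.97142293  5.1061724 ] [-0.20267384  0.3450525  -0.1392658 ]
air [ 0.024 -0.024 -1.769  0.112  0.356  0.023] [0.403 0.567 0.531 0.03  0.021 0.038] 4.8417
```

View pics/w2.png

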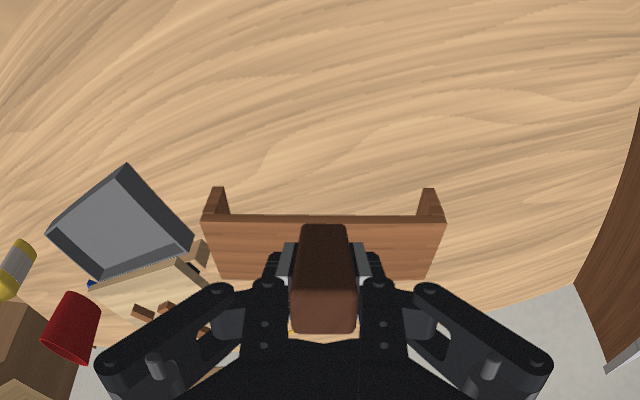

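View pics/scene2.png

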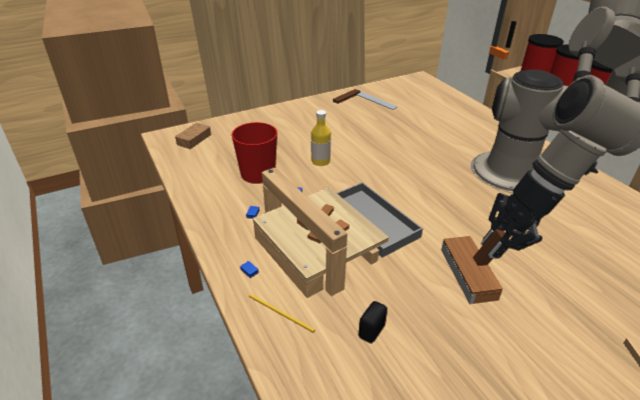

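The scraper hangs in the grip: width is 25 mm and weight about 1.9 N. I'll check the plate tilt from the top depth image.

Run:
```python
from workcell import optics
from h import *
f=np.load("top2.npz");P=cloud(f['d'],optics.camera_model("top"));yaw=np.arctan2(-.0187,.057)
o=np.array([.4885,.3335,0.1]);x=np.array([np.cos(yaw),np.sin(yaw),0]);y=np.array([-x[1],x[0],0])
q=np.stack([(P-o)@x,(P-o)@y,(P-o)[...,2]],-1).reshape(-1,3)
k=(abs(q[:,0])<.035)&(abs(q[:,1])<.08)&(abs(q[:,2]-.034)<.012);a=q[k]
for _ in range(3):
    c,*_=np.linalg.lstsq(np.c_[a[:,:2],np.ones(len(a))],a[:,2],rcond=None); e=a[:,2]-np.c_[a[:,:2],np.ones(len(a))]@c; a=a[abs(e)<2.5*e.std()+1e-4]
print(len(a),c,e.std(),a.min(0),a.max(0))
rc=cv2.minAreaRect(a[:,:2].astype(np.float32));print(rc)
```

```text
1868 [-0.00361597  0.00171369  0.03375051] 0.0019075833241222332 [-0.03023075 -0.0736617   0.02883539] [0.03063798 0.07781363 0.03873434]
((0.00015839934349060059, 0.0021872669458389282), (0.15110987424850464, 0.060468513518571854), 89.36503601074219)
```

Run:
```python
from workcell import r,optics
from h import *
q=tool(YS)[0]; G=lambda x,h: tcp_for(so(x,h,-.002),YS)
r.reach(G(-.14,.07),q)
r.move_straight(G(-.14,.021),q,speed=.15)
print(r.move_straight(G(-.04,.021),q,speed=.1,max_force=8))
for n in("scene","top"):
    im,d=optics.get_image(n); np.savez(n+"3.npz",im=im,d=d); im=im[100:310,130:410] if n=="top" else im[140:320,220:470]
    cv2.imwrite(f"pics/{n}3.png",cv2.resize(im,None,fx=2.8,fy=2.8)[:,:,::-1])
print(r.read_state()['time_s'],r.read_state()['contact_force'],r.read_state()['eef_pos']-G(-.04,.021))
```

```text
False
8.375 [-0.21852601 -0.1660625  -2.2452395 ] [-4.86927896e-04 -4.60449140e-05  3.29702571e-06]
```

View pics/scene3.png

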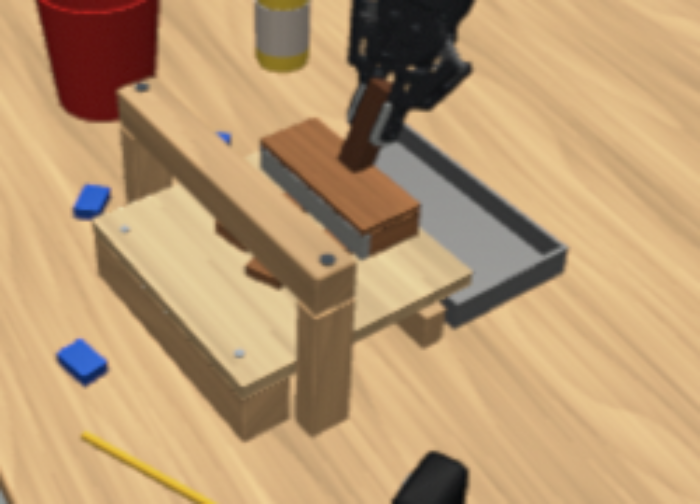

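View pics/top3.png

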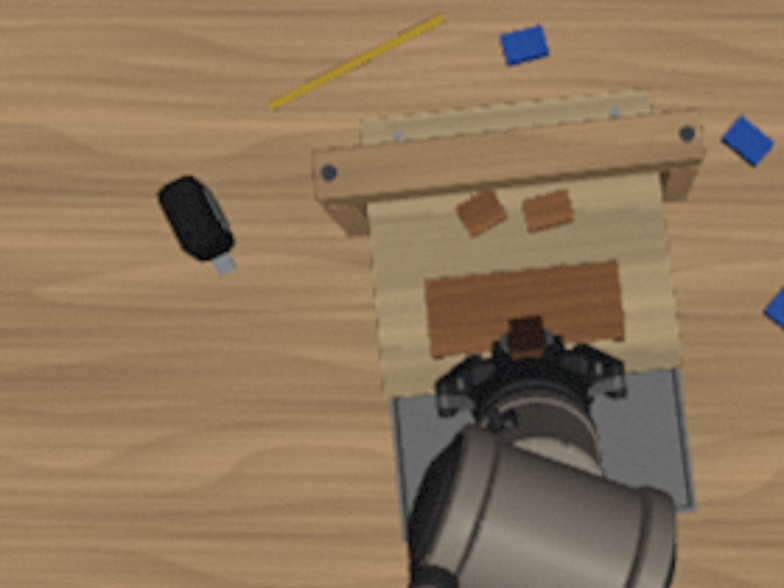

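Scraper is level and parallel to the beam, and all the chips are undisturbed. I'll continue under the beam and descend gently.

Run:
```python
from workcell import r,optics
from h import *
q=tool(YS)[0]; G=lambda x,h: tcp_for(so(x,h,-.002),YS)
print(r.move_straight(G(.054,.021),q,speed=.06,max_force=6)); r.hold(.2)
F=[]
for i in range(10): r.hold(.02); F.append(r.read_state()['contact_force'])
b=np.mean(F,0); np.save("base.npy",b); print("base",b)
s=r.read_state();print((s['eef_pos']-G(.054,.021)).round(5))
print(r.move_straight(G(.054,.004),q,speed=.03,max_force=6))
print(r.move_straight(G(.054,-.006),q,speed=.006,max_force=4))
F=[]
for i in range(8): r.hold(.02); F.append(r.read_state()['contact_force'])
s=r.read_state();print("F",np.mean(F,0)-b,"h",(s['eef_pos']-G(.054,0)).round(5),s['time_s'])
```

```text
False
base [ 0.12199296 -0.04344912 -1.41334204]
[-1.e-05 -2.e-05  4.e-05]
False
True
F [-1.72890393 -0.30578899  6.27337971] h [-0.00012 -0.       0.00026] 12.1167
```

```bash
cat > pull.py <<'E'
from workcell import r,optics
from h import *
q=tool(YS)[0]; G=lambda x,h: tcp_for(so(x,h,-.002),YS); b=np.load("base.npy")
def force(n=5):
    F=[]
    for i in range(n): r.hold(.012); F.append(r.read_state()['contact_force'])
    return np.mean(F,0)-b
E
python3 - <<'E'
from pull import *
im,d=optics.get_image("scene"); cv2.imwrite("pics/scene4.png",cv2.resize(im[140:320,220:470],None,fx=2.8,fy=2.8)[:,:,::-1])
h=.00026
for i in range(10):
    F=force(6); print(round(h*1e3,3),F.round(2))
    if F[2]>9.2: break
    h-=np.clip((10-F[2])*.00004,.00005,.00015)
    r.move_straight(G(.054,h),q,speed=.005)
r.hold(.25); print(force(8), h, r.read_state()['time_s'],r.read_state()['eef_pos']-G(.054,h)); np.save("hx.npy",[.054,h])
E
```

```text
0.26 [-1.8  -0.22  6.93]
0.137 [-3.58  0.15  6.99]
0.017 [-4.12  0.98  7.47]
-0.085 [-4.33  0.22  8.07]
-0.162 [-4.65  0.02  8.33]
-0.229 [-4.62  0.02  8.56]
-0.286 [-5.19  0.31  8.99]
-0.336 [-5.58  0.    9.36]
[-5.49484038  0.08996433  9.3164686 ] -0.0003361922189670483 14.8 [-9.98075700e-05  3.41916894e-05  5.14124701e-04]
```

View pics/scene4.png

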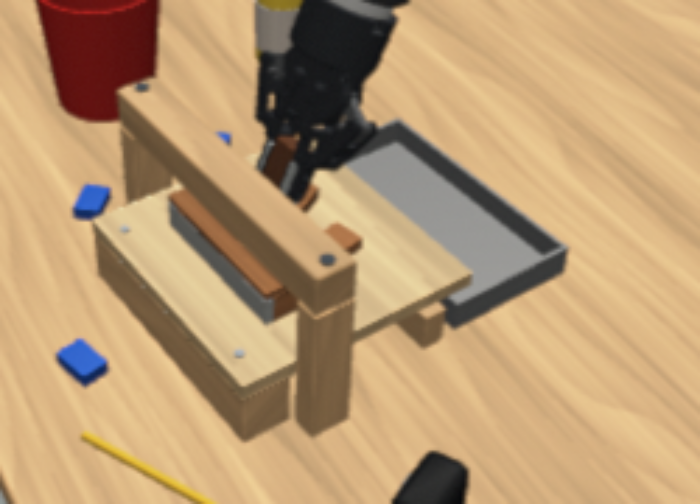

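The lip stands behind all four chips at 9.3 N. Now the pull, under force feedback.

```bash
cat > loop.py <<'E'
from pull import *
import sys
def run(x,h,xend,k0=1000.,step=.004,log=2):
    T=9.5; i=0
    D=lambda x:T*(.115-x)**2/.23**2/k0
    while x>xend+1e-6:
        st=min(step if i>3 else .002,x-xend); xn=x-st
        F=force(3)[2]; k=1/(1/(k0*(.23/(.115-x))**2)+1/15000.)
        dz=np.clip(.6*(F-T)/k,-.0012,.0015)
        if F<4: dz=np.clip(dz,-.0012,0)
        h=h-(D(xn)-D(x))+dz; x=xn
        r.move_straight(G(x,h),q,speed=.035)
        if i%log==0: print(round(x*1e3,1),round(h*1e3,2),round(F,2))
        i+=1
        if F>16: print("HIGH"); h+=.002; r.move_straight(G(x,h),q,speed=.035); break
    print("end",x,h,force(5),r.read_state()['time_s'],(r.read_state()['eef_pos']-G(x,h)).round(4)); np.save("hx.npy",[x,h])
E
python3 - <<'E'
from loop import *
x,h=np.load("hx.npy"); run(x,h,.02)
E
```

```text
52.0 -0.4 9.23
48.0 -1.04 5.85
42.0 -1.68 7.16
34.0 -1.93 9.7
26.0 -2.29 9.24
20.0 -2.66 8.49
end 0.02 -0.002660029717325206 [3.31536693 0.54262684 8.24854072] 17.9667 [ 0.0011 -0.0003  0.0013]
```

```bash
sed -i 's/T=9.5/T=10/' loop.py
python3 - <<'E'
from loop import *
x,h=np.load("hx.npy"); run(x,h,-.05)
im,d=optics.get_image("scene"); cv2.imwrite("pics/scene5.png",cv2.resize(im[140:320,220:470],None,fx=2.8,fy=2.8)[:,:,::-1])
E
```

```text
18.0 -2.99 8.17
14.0 -3.56 8.84
8.0 -4.14 8.48
0.0 -4.58 9.96
-8.0 -4.93 10.19
-16.0 -5.59 9.07
-24.0 -6.2 9.75
-32.0 -6.6 9.85
-40.0 -7.19 9.49
-48.0 -7.98 9.17
end -0.05 -0.008283869275138474 [ 3.84240266 -0.15952477  8.86143949] 23.7583 [ 0.0014 -0.0004  0.0014]
```

View pics/scene5.png

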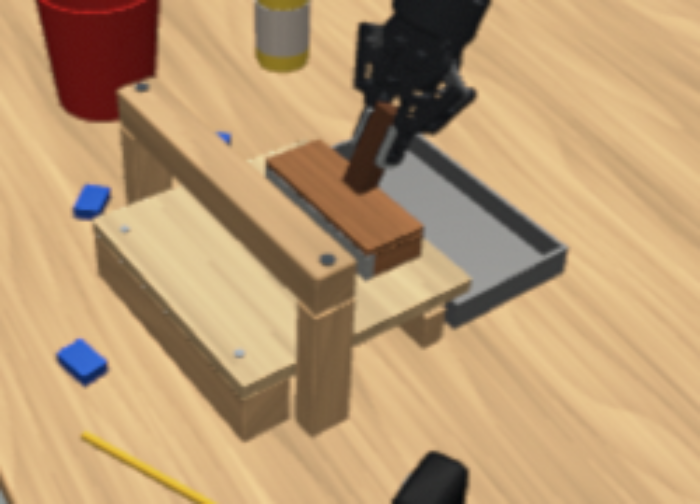

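The panel behind the lip is clear, so all the chips are gathered in front. Continuing to the edge.

Run:
```python
from loop import *
x,h=np.load("hx.npy"); run(x,h,-.112,k0=900.,step=.003)
r.hold(.25); print(force(5),r.read_state()['joint_positions'].round(2))
im,d=optics.get_image("scene"); cv2.imwrite("pics/scene6.png",cv2.resize(im[140:320,220:470],None,fx=2.8,fy=2.8)[:,:,::-1])
im,d=optics.get_image("wrist"); cv2.imwrite("pics/w6.png",im[:,:,::-1])
```

```text
-52.0 -8.58 9.6
-56.0 -9.1 9.81
-61.0 -9.8 10.15
-67.0 -10.27 10.04
-73.0 -11.26 9.31
-79.0 -11.59 10.27
-85.0 -12.15 10.28
-91.0 -12.72 9.88
-97.0 -13.36 9.6
-103.0 -13.96 9.92
-109.0 -14.56 9.85
end -0.112 -0.015097824217219134 [3.7233637  0.07556392 9.78794273] 29.9 [ 0.0015 -0.0005  0.0014]
[ 3.51788039 -0.17946691  9.78200218] [-0.22  0.31  2.11  0.43  0.34 -2.29]
```

View pics/scene6.png

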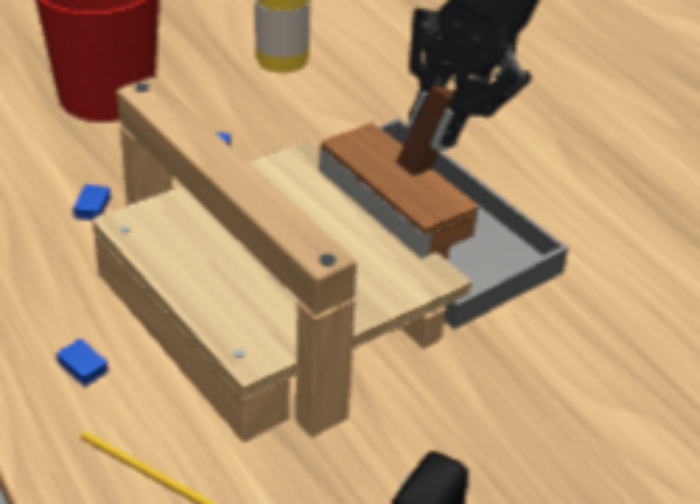

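View pics/w6.png

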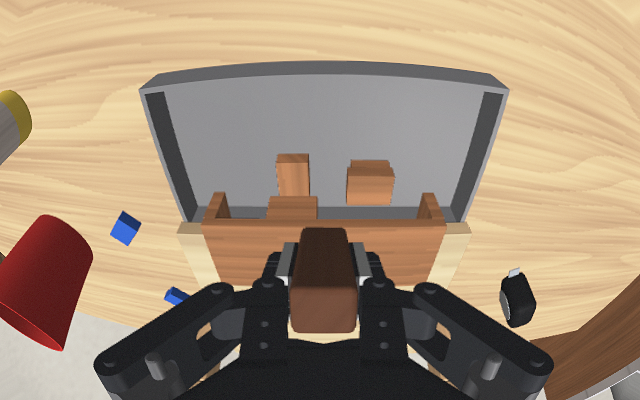

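Two or three chips are in the tray, and one at (292,207) is at the edge. I'll draw the last few millimetres and look again.

Run:
```python
from loop import *
x,h=np.load("hx.npy"); run(x,h,-.1165,k0=900.,step=.0015)
r.hold(.1)
im,d=optics.get_image("wrist"); cv2.imwrite("pics/w7.png",im[:,:,::-1])
```

```text
-114.0 -15.21 10.11
-116.5 -15.72 9.99
end -0.1165 -0.015717393348607164 [5.56485985 0.69073198 9.58933572] 31.1583 [ 0.0019 -0.0006  0.0016]
```

View pics/w7.png

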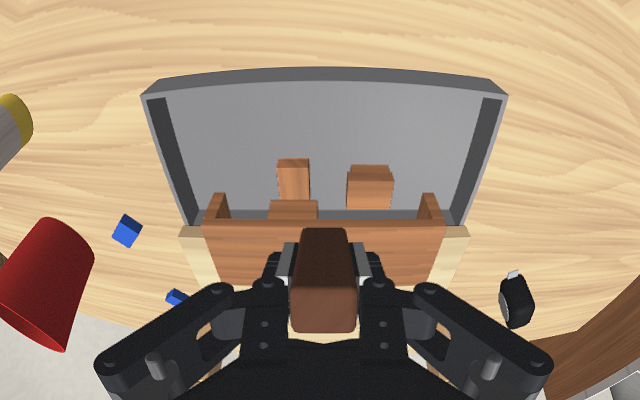

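Run:
```python
from loop import *
r.move_straight(G(-.1165,.006),q,speed=.04); print(force(4))
im,d=optics.get_image("wrist"); cv2.imwrite("pics/w8.png",im[:,:,::-1])
im,d=optics.get_image("scene"); cv2.imwrite("pics/scene8.png",cv2.resize(im[180:280,320:470],None,fx=5,fy=5)[:,:,::-1])
```

```text
[ 0.28061316 -0.14357456 -0.48581339]
```

View pics/w8.png

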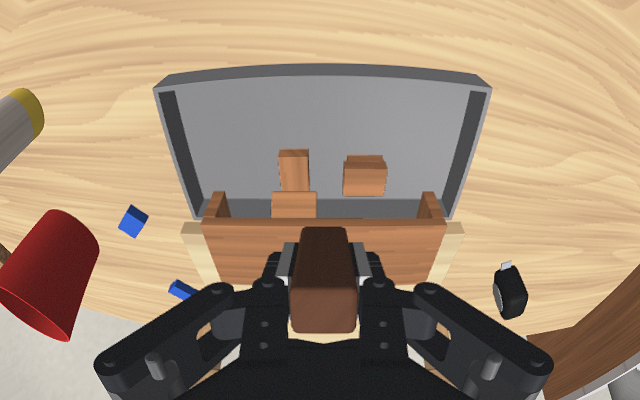

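View pics/scene8.png

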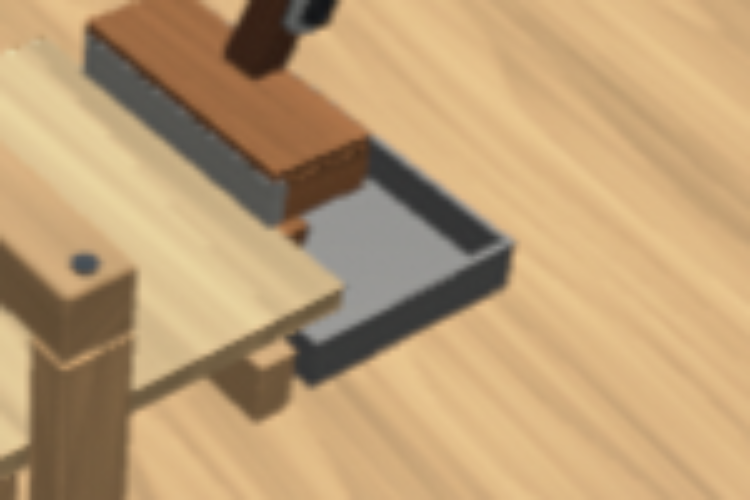

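Run:
```python
from loop import *
r.move_straight(G(-.1165,.09),q,speed=.1)
p=tcp_for(so(-.1165,.10,.22),YS); r.move_straight(p,q,speed=.2)
for n,c in(("top",(slice(150,310),slice(240,400))),("scene",(slice(170,290),slice(280,460)))):
    im,d=optics.get_image(n); np.savez(n+"9.npz",im=im,d=d); cv2.imwrite(f"pics/{n}9.png",cv2.resize(im[c],None,fx=3.7,fy=3.7,interpolation=cv2.INTER_CUBIC)[:,:,::-1])
print(r.read_state()['time_s'])
```

```text
34.4833
```

View pics/top9.png

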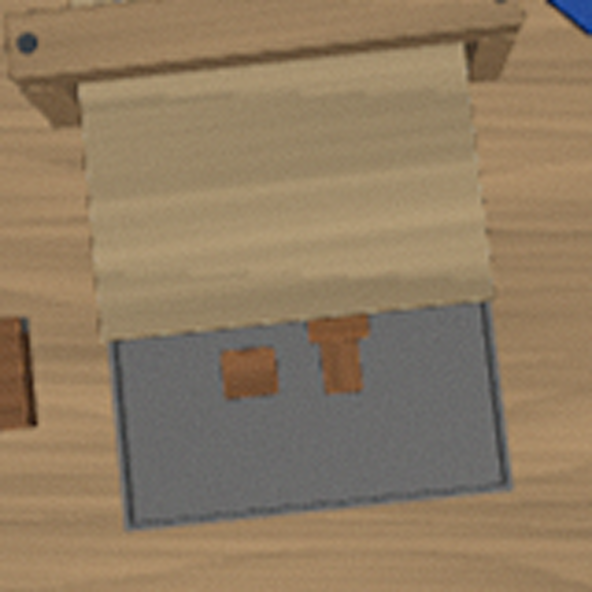

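View pics/scene9.png

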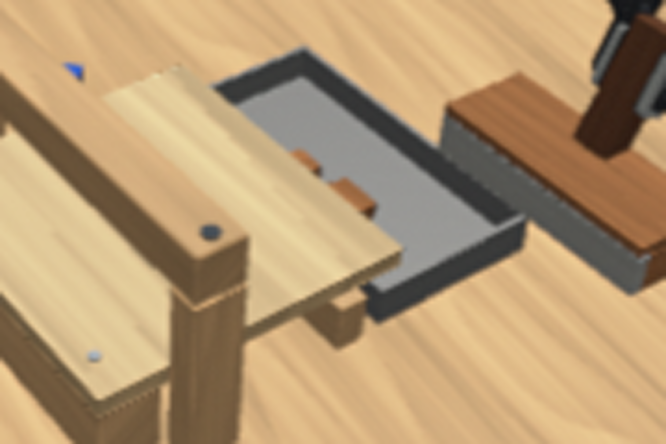

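The panel is clear. Next I check the chip heights in the tray.

Run:
```python
from workcell import optics
from h import *
f=np.load("top9.npz");im=f['im'];P=cloud(f['d'],optics.camera_model("top"))
q=np.stack([(P-S0)@a for a in(xs,ys,zs)],-1)
hsv=cv2.cvtColor(im,cv2.COLOR_RGB2HSV)
M=((hsv[...,0]<16)&(hsv[...,1]>110)&(q[...,0]<-.08)&(q[...,0]>-.25)&(abs(q[...,1])<.13)).astype(np.uint8)
n,l,st,c=cv2.connectedComponentsWithStats(M)
for i in range(1,n):
    if st[i,4]<20: continue
    x,y,w,h=st[i,:4]; print(st[i],"q x",q[l==i][:,0].min(),q[l==i][:,0].max(),"y",q[l==i][:,1].min(),q[l==i][:,1].max())
    for v in range(y,y+h):
        g=l[v,x:x+w]==i; print(v,q[v,x:x+w][g][:,0].mean().round(4),(q[v,x:x+w][g][:,2]*1e3).round().astype(int))
```

```text
[323 235  17  21 229] q x -0.16011950984326198 -0.11559721827324462 y -0.042715334088465146 -0.0062739824774386945
235 -0.1161 [41 41 37 39]
236 -0.1171 [40 36 36 34 42 37 35 39 40 35 43 39 36 38]
237 -0.1189 [35 38 38 37 37 36 34 33 33 39 38 31 31 31 31 33]
238 -0.121 [34 35 34 33 32 32 33 33 31 26 27 33 34 27 28 28]
239 -0.1232 [28 27 30 29 29 27 27 26 24 27 30 23 22 26 25 22]
240 -0.1252 [24 25 25 25 28 26 25 23 25 23 24 20 26 21 24]
241 -0.127 [27 25 18 21 23 18 21 22 19 22 19 18  1]
242 -0.1293 [15 19 15 21 16 13 16 20 16 18]
243 -0.1318 [19 16 22 15 16 25 16 19 18]
244 -0.1342 [23 13 18 21 15 18 20 20 20 16]
245 -0.1365 [19 18 21 20 13 19 19 16 20 17]
246 -0.1388 [18 15 16 16 19 20 17 20 21 17]
247 -0.1411 [20 17 23 17 22 21 14 21 18 19]
248 -0.1434 [16 22 11 17 19 19 19 15 19 21]
249 -0.1457 [19 17 16 18 15 20 16 21 20 18]
250 -0.1481 [21 18 17 20 17 19 17 21 19]
251 -0.1504 [19 20 16 19 20 18 18 15 17]
252 -0.1527 [21 18 15 17 19 17 18 17 21]
253 -0.1551 [17 20 17 17 13 19 18 18 18 22]
254 -0.1573 [17 16 18 19 16 22 17 16 16 15]
255 -0.1594 [16 17 19 16 16 17  9  3  4]
[300 244  15  14 173] q x -0.19182166643020734 -0.12894978132208587 y -0.014559696255696246 0.04944866378657068
244 -0.1296 [29 28 30 30 27 31]
245 -0.1309 [31 32 30 29 29 28 27 29 33 29 29 29 30 32]
246 -0.1332 [27 28 32 32 30 28 29 29 29 31 28 31 31 30]
247 -0.1395 [  34   33   29   29   27   28   32   30 1187   27   29   29   33   27]
248 -0.1377 [29 25 32 29 29 27 29 28 31 32 33 29 28 27]
249 -0.14 [31 26 29 28 28 27 31 27 31 31 30 29 32 27]
250 -0.1424 [31 28 28 32 30 28 28 27 29 31 30 30 27 29 32]
251 -0.1446 [29 28 32 29 29 27 33 29 26 29 30 24 25 27 27]
252 -0.147 [27 28 28 28 29 27 26 28 27 27 29 29 25 28]
253 -0.1493 [28 29 31 34 27 28 30 25 31 27 29 26 28 28]
254 -0.1516 [31 32 26 30 34 31 25 30 32 27 23 30 29 28]
255 -0.1538 [29 33 28 30 28 30 34 30 29 28 31 25 27 26]
256 -0.1556 [28 35 26 32 33 27 34 26 27  3]
257 -0.1565 [11]
```

All four chips are in the tray. Two are stacked on the left with their top at 29 mm. On the right one lies flat, and one leans just in front of the panel edge with its top between 16 and 41 mm, so its origin is below 40 mm. Now I move the scraper left and check its tilt before setting it down.

Run:
```python
from loop import *
o=so(-.13,.05,.31); o[2]=.04
r.move_straight(tcp_for(o+[0,0,.08],YS),q,speed=.2); r.move_straight(tcp_for(o,YS),q,speed=.12); r.hold(.2)
im,d=optics.get_image("top"); P=cloud(d,optics.camera_model("top"))
g=np.stack([(P-o)@xs,(P-o)@ys,(P-o)[...,2]],-1).reshape(-1,3)
a=g[(abs(g[:,0])<.035)&(abs(g[:,1])<.08)&(abs(g[:,2]-.034)<.012)]
for _ in range(3):
    c,*_=np.linalg.lstsq(np.c_[a[:,:2],np.ones(len(a))],a[:,2],rcond=None); e=a[:,2]-np.c_[a[:,:2],np.ones(len(a))]@c; a=a[abs(e)<2.5*e.std()+1e-4]
print(len(a),c,e.std(),force(4),r.read_state()['time_s'],o)
```

```text
1673 [0.03768083 0.00149673 0.03637982] 0.002073919918838792 [-0.45191468 -0.03113924 -0.00505641] 36.2417 [0.48351335 0.32140727 0.04      ]
```

Run:
```python
from loop import *
from workcell import command_gripper
o=so(-.13,.05,.31); o[2]=.04
q2=(Ro.from_rotvec(.037*ys)*Ro.from_quat(q)).as_quat()
t=tcp_for(o,YS)
r.move_straight(t-[0,0,.028],q2,speed=.06)
print(r.move_straight(t-[0,0,.050],q2,speed=.012,max_force=3))
s=r.read_state(); print(s['eef_pos']-t,force(4),s['torque'])
command_gripper(.06); r.hold(.2)
s=r.read_state(); R2=Ro.from_quat(q2).as_matrix(); p=s['eef_pos']
command_gripper(.085)
r.move_straight(p-.10*R2[:,2],q2,speed=.12)
r.move_straight(p-.10*R2[:,2]+[-.05,0,.08],q2,speed=.2)
r.hold(.3)
print(r.read_state()['time_s'],r.read_state()['contact_force'])
for n in("top","scene"):
    im,d=optics.get_image(n); np.savez(n+"A.npz",im=im,d=d); cv2.imwrite(f"pics/{n}A.png",im[:,:,::-1])
P=cloud(np.load("topA.npz")['d'],optics.camera_model("top"))
g=np.stack([(P-S0)@xs,(P-S0)@ys,P[...,2]],-1)
M=((abs(g[...,0]+.15)<.07)&(abs(g[...,1]-.31)<.1)&(abs(g[...,2]-.034)<.006)).astype(np.uint8)
a=g[M>0]; print(cv2.minAreaRect(a[:,:2].astype(np.float32)))
c,*_=np.linalg.lstsq(np.c_[a[:,:2]-a[:,:2].mean(0),np.ones(len(a))],a[:,2],rcond=None);print(c)
```

```text
True
[-8.17882266e-05  3.73621265e-06 -3.96326263e-02] [-1.23914619 -0.1789231   5.84708211] [-0.21592532  0.00993711 -0.01381633]
40.85 [0.12425154 0.72906783 0.22592825]
((-0.15059587359428406, 0.3125722110271454), (0.1511937975883484, 0.05993585288524628), 89.94220733642578)
[0.00423552 0.00198751 0.03436687]
```

View pics/topA.png

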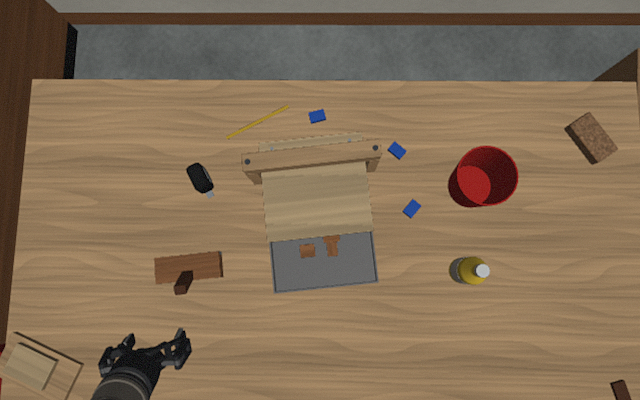

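View pics/sceneA.png

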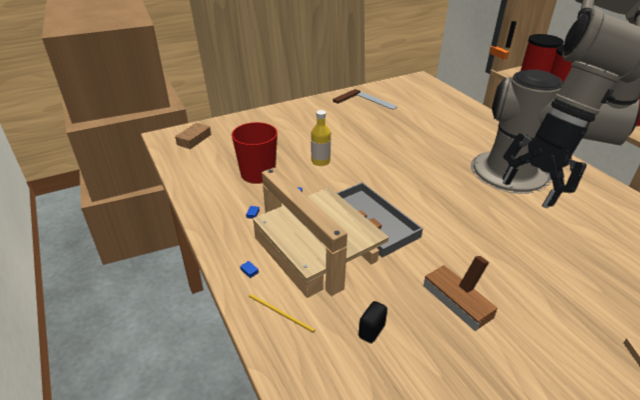

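Scraper stands level on the bench at y = +0.313 m, bystanders are where they were, the chips are in the tray and the arm is clear. Handing in.

```bash
python3 -c "
from workcell import r
r.finish_job(); print(r.read_state()['time_s'])"
```

```text
the job is handed in; nothing more can be done
the job is handed in; nothing more can be done
```

I carried out the whole job and handed it in after about 41 s of the 72 s allowed. The run reports no verdict, so the results below are my own measurements.

- **Pull:** I took the scraper by its handle, passed it under the beam and set its lip down at about x = +54 mm. The chips' rearmost corner was at +43 mm. I then drew it straight to about x = -115 mm under force feedback. Readings were 8–10 N over most of the way, with a brief 5.9 N as the motion reversed just after set-down. In the two later judged zones they were 8.9–10.3 N, and the highest was 10.3 N. These are wrist readings less the weight in the air, taken between steps.
- **Chips:** The panel is clear and all four chips are in the tray. Two are stacked (I took this from the 29 mm top height and a wrist picture), one lies flat, and one leans steeply just in front of the panel's near edge. Its visible surface runs from 16 to 41 mm, so I take its origin to be below 40 mm, but I did not measure that directly.
- **Scraper:** The pull turned it about 0.038 rad in the grip, so I tilted the tool back by that much before setting it down. It now stands released and level to within about 0.005 rad, 313 mm to the left of the stand's middle line.
- **Bystanders:** The bottle, tub and tape measure look unmoved in the final pictures, which I compared by eye. I saw no sign of the beam being touched. Only the scraper's lip reached under it, and the 5.5 N sideways force while pressing down grew with the pressing force, so I took it for friction.

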